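# Lock the reference tile in the reader dock and hold it flush

## Task

Stand the orange spacer, foot down, fully home on the floor of the reader dock in the one gap beside the white tile that is wide enough for it (the gap on the other side is too narrow), and let go of it. Then press the tile down with the fingertips until its top is flush with the dock's frame, and finish while still holding it pressed flush: it springs up when released, so do not lift off. Leave the tile in the middle of its dock and the sample tubes and the specimen pot standing where they are.

Things in the scene. Friction and masses are not known exactly. Their poses are not given: they have to be found in the camera images.
- dock: blue metal reader dock fixed to the bench, 124 (x) x 190 (y) mm. Origin: centre of its underside, on the bench; z up. The floor of its pocket is 10 mm above the bench; its front and back walls (from 48 to 62 mm either side of the centre along its own x, full width in y) and both rails rise to 34 mm above the bench: this is the frame top. The dock's x may be turned up to about 20 degrees from straight ahead
- tile: white ceramic tile, 90 (x) x 80 (y) x 10 mm, 0.18 kg (0.15 to 0.22), lying loose in the middle of the dock on a black sprung stage (76 x 70 mm), nearly parallel to the dock. Origin: centre of its underside, 30 mm above the bench at the start, so that its top stands 6 mm proud of the frame; 24 mm above the bench when pressed flush
- dock_stage (a joint): how far the sprung stage under the tile is pressed down, m: 0 at rest (up), 0.006 at its hard stop, where the tile is flush with the frame. Takes a push of about 2 N on the tile to start and about 5 N to reach the stop; does not latch
- rail_thin: thin black side rail, 95 (x) x 14 (y) x 24 mm, fixed on the dock's floor at its left or its right side, parallel to the dock; origin at the centre of its underside, 72 mm from the dock's centre line. Between it and the tile lies the wide gap, about 25 mm (23 to 27)
- rail_thick: thick black side rail, 95 (x) x 34 (y) x 24 mm, on the opposite side of the dock, origin likewise 72 mm from the centre line. Between it and the tile lies the narrow gap, about 15 mm (13 to 17): too narrow for the spacer. Either rail may be on either side
- spacer_mid (a point): orange spacer, 0.09 kg (0.07 to 0.12), standing loose on the bench; the point is its centre, half-way up its 68 mm height; axes as the dock's (x along its length, y through its thickness, z up). Block 60 (x) x 20 (y) x 36 mm with a foot reduced to 56 x 16 mm over the lowest 6 mm, and on top of it a grip tab 34 (x) x 12 (y) x 32 mm that runs up to the top. When home on the dock's floor the point is 44 mm above the bench and the spacer stands lengthwise along the gap
- tube_a: sample tube with a turquoise cap, 30 mm across, 99 mm tall, standing loose on the bench: a bystander; origin at the centre of its underside
- tube_b: sample tube with a turquoise cap, 30 mm across, 94 mm tall, standing loose on the bench: a bystander; origin at the centre of its underside
- pot: white specimen pot, 48 mm across, 83 mm tall, standing loose on the bench: a bystander; origin at the centre of its underside
There are look-alikes about, which are no part of the job. Several things look just like the part that bears spacer_mid: the one meant starts farthest to the robot's left.

How it is judged:
On the way:
1. the spacer stands home in the wide gap, let go (z of spacer_mid in the frame of dock between 0.041 and 0.047 m and y of spacer_mid in the frame of dock between -0.068 and 0.068 m and x of spacer_mid in the frame of dock between -0.022 and 0.022 m and horizontal distance between spacer_mid and rail_thin below 0.036 m and angle between the z axis of spacer_mid and the z axis of dock, either way round below 0.08 rad and angle between the y axis of spacer_mid and the y axis of dock, either way round below 0.2 rad and y of tile in the frame of dock between -0.008 and 0.008 m and x of tile in the frame of dock between -0.008 and 0.008 m and contact force between the fingers and spacer below 0.2 N and value of joint dock_stage below 0.003 m), for 0.2 s.
At the end, for the whole second after the job is handed in: Spacer upright on the dock floor between tile and thin rail (3 mm in height, 22 mm lengthwise, 0.2 rad), untouched; tile within 8 mm of the dock's middle, level, held still by the fingers with over 1.5 N, flush within 1.5 mm (z of spacer_mid in the frame of dock between 0.041 and 0.047 m and y of spacer_mid in the frame of dock between -0.068 and 0.068 m and x of spacer_mid in the frame of dock between -0.022 and 0.022 m and horizontal distance between spacer_mid and rail_thin below 0.036 m and angle between the z axis of spacer_mid and the z axis of dock, either way round below 0.08 rad and angle between the y axis of spacer_mid and the y axis of dock, either way round below 0.2 rad and y of tile in the frame of dock between -0.008 and 0.008 m and x of tile in the frame of dock between -0.008 and 0.008 m and contact force between the fingers and spacer below 0.5 N and contact force between the fingers and tile above 1.5 N and value of joint dock_stage above 0.0045 m and z of tile in the frame of dock below 0.0257 m and angle between the z axis of tile and the z axis of dock, either way round below 0.04 rad and linear speed of tile below 0.02 m/s); the arm keeps its last pose, push and grip.
It fails at once if a sample tube or the specimen pot is tipped or moved more than 40 mm ((angle between tube_a's own z axis and vertical above 0.5 rad or distance of tube_a from where it was at the start of the episode above 0.04 m) or (angle between tube_b's own z axis and vertical above 0.5 rad or distance of tube_b from where it was at the start of the episode above 0.04 m) or (angle between pot's own z axis and vertical above 0.5 rad or distance of pot from where it was at the start of the episode above 0.04 m)).
It also fails if it takes over 45 s, if anything falls off the work surface, if the arm or the gripper's body presses on something with over 40 N, if the wrist force passes 120 N, or if a joint passes its speed limit or range.

## Robot

A 6-joint arm with a two-finger parallel gripper is mounted at the origin on the work surface; the furniture and walls round the work are solid. World frame = base frame: x ahead of the robot, y to its left, z up, the work surface at z = 0. Lengths are in m, angles in rad, forces in N, time in s.
With the tool pointing down it reaches from about 0.325 to 0.9 m from the base axis. Payload 6.1 kg.
Tool frame: the origin (TCP) lies between the finger pads; the fingertips stand env.tip_reach ahead of it and the grasp point (between the pads) is the TCP (env.tip_reach is the distance from the TCP to the fingertips, in m); z points along the fingers, y is the line along which they close (so a half turn about z gives the same grasp; the last joint's range is limited). The gripper opens to 87 mm and grips with 3 to 60 N. Pads are 19 mm wide; open, the fingers measure 117 mm over their backs; the gripper's body (75 mm by 190 mm) begins 51 mm behind the grasp point.
Start: joints at [1.05, 0.22, 1.526, -0, 1.395, -0.126], TCP at [0.24, 0.577, 0.242] pointing down, gripper open.
Joint ranges: [-2.98, 2.98], [-0.91, 2.08], [0.09, 2.57], [-1.24, 4.39], [0.2, 2.65], [-2.68, 2.68]. Speed limits (rad/s): [2.57, 2.57, 3.01, 3.14, 3.14, 3.14].

## Interface

Orientations are given as a 3x3 rotation matrix whose columns are the frame's x, y, z axes.
In Python, from rig import env, viewer gives the robot as it stands. Calls block until the motion is done:
- env.move_pose(position, orientation): joint-space move of the TCP to a pose.
- env.servo_line(position, rot=None, speed=0.15): straight line of the TCP; rot=None keeps the orientation; speed is the mean speed in m/s.
- env.movej(angles): joint-space move.
- env.set_gripper(opening, force=None): finger opening in m; force is the grip in N (None keeps the last); returns when the fingers have stopped.
- env.hold(seconds).
- env.ik(position, orientation): joint angles nearest the present ones, or None.
- env.get_state(): the state.
- viewer.read_camera(name): name is "side" or "top"; returns a dict with "color" (480x640x3 uint8, red, green, blue), "depth" (480x640 float32, m along the optical axis (not along the pixel's ray), 0 where there is no reading), "K" (3x3 intrinsics, pixels), "k1" (the pictures are not rectified: a ray, as slopes to the right and down, at radius r is drawn at 1 + k1 r^2 times it, then the intrinsics apply), "R" (3x3) and "t" (3): a world point X has camera coordinates R X + t. Camera axes: x right, y down, z forward; pixel columns grow to the right and rows downward; lengths in m; the calibration is good to about 2 mm. A picture is of the moment at which its call begins.
A pose or a line that the arm cannot do raises env.MotionError and nothing moves.
- env.hand_in(): hands the job in; it is judged then, once.
The state is a dict: "time_s": time; "joints": joint angles; "dq": joint speeds; "joint_efforts": joint torques, N m; "position": TCP position; "ee_rot": TCP orientation; "force": force on the tool from outside, world axes, zero at the start; "ft_torque": the same for the moment, N m; "opening": finger opening in m; "gripper_force": force on a finger pad.
Only numpy, scipy, OpenCV 4.12 (cv2) and the standard library are available. Lean on these libraries where they do the work, as an engineer would, in place of code of your own. Each camera call takes 0.05 s, during which the arm holds its last target. There are 200 camera calls.

## Working session

There is one attempt and no reset: what is moved stays moved. The work goes in short steps, each a Python script; the robot and the scene stay as the last script left them, time stands still between calls to the robot, and variables do not carry over. Pictures are saved under pics/ and viewed, at most 10 in all, crops included, and the job is handed in when it is done.

```bash
mkdir -p pics; ls
python3 - <<'E'
from rig import env, viewer
import cv2,numpy as np
for n in("top","side"):
    c=viewer.read_camera(n); cv2.imwrite(f"pics/{n}0.png",c["color"][:,:,::-1]); np.savez(f"pics/{n}0.npz",**{k:np.asarray(v) for k,v in c.items()})
    print(n,c["K"],c["k1"],c["R"],c["t"])
s=env.get_state();print(s["time_s"],env.tip_reach,s["ee_rot"])
E
```

```text
pics
top [[483.88537811   0.         310.20431828]
 [  0.         483.88537811 244.05334658]
 [  0.           0.           1.        ]] -0.08786196491601288 [[-0.07568569 -0.99712668  0.00317222]
 [-0.97730729  0.07354935 -0.19864782]
 [ 0.19784373 -0.01813503 -0.9800658 ]] [0.17805038 0.57299585 0.84551027]
side [[592.0889395    0.         307.72640895]
 [  0.         592.0889395  234.33595908]
 [  0.           0.           1.        ]] -0.055632988997687094 [[-0.93567864  0.35228768  0.01997203]
 [ 0.23489964  0.66413276 -0.70975336]
 [-0.26330144 -0.65940963 -0.70416709]] [ 0.50969056 -0.18963832  1.17474666]
0.1 0.019 [[-9.23065888e-01  3.84640838e-01 -8.89604574e-04]
 [ 3.84641796e-01  9.23064654e-01 -1.52737139e-03]
 [ 2.33673128e-04 -1.75204353e-03 -9.99998438e-01]]
```

View pics/top0.png

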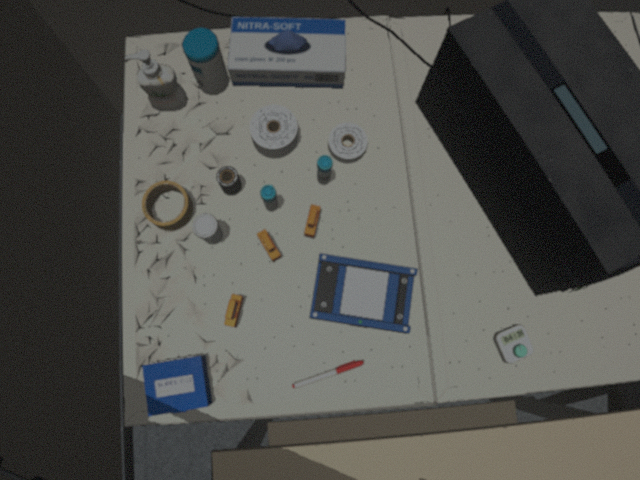

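View pics/side0.png

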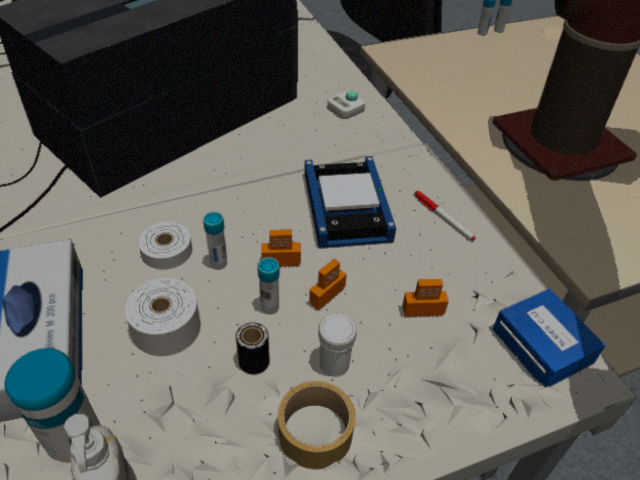

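The top view shows the leftmost orange spacer at (234,310). The dock is at (363,293), with its thick rail on the left at (325,287) and its thin rail on the right at (402,299). The tubes are at (268,195) and (324,165), and the pot is at (206,228).

```bash
cat > h.py <<'E'
import numpy as np,cv2
def rays(c,uv):
    K=c["K"];k=float(c["k1"])
    n=cv2.undistortPoints(np.float64(uv).reshape(-1,1,2),K,np.array([k,0,0,0.]),).reshape(-1,2)
    return np.c_[n,np.ones(len(n))]
def onplane(c,uv,z):
    d=rays(c,uv)@c["R"]; o=-c["R"].T@c["t"]
    return o+d*((z-o[2])/d[:,2])[:,None]
def cloud(c,uv):
    uv=np.int32(uv); dep=c["depth"][uv[:,1],uv[:,0]]; ok=dep>0
    return (rays(c,uv[ok])*dep[ok,None]-c["t"])@c["R"]
def rect(p):
    (c,s,a)=cv2.minAreaRect(np.float32(p[:,:2]*1000)); return np.round(c,1),np.round(s,1),round(a,1)
def biggest(m,box):
    x0,y0,x1,y1=box; mm=np.zeros(m.shape,np.uint8); mm[y0:y1,x0:x1]=m[y0:y1,x0:x1]
    n,l,st,_=cv2.connectedComponentsWithStats(mm); i=1+np.argmax(st[1:,4]); v,u=np.nonzero(l==i); return np.c_[u,v]
E
python3 - <<'E'
from h import *
for n,bd,bo in(("top",(300,240,425,345),(215,285,255,335)),("side",(295,145,400,255),(395,270,455,325))):
    c=dict(np.load(f"pics/{n}0.npz")); hsv=cv2.cvtColor(c["color"],cv2.COLOR_RGB2HSV);H,S,V=cv2.split(hsv)
    b=biggest(((H>95)&(H<130)&(S>110)&(V>50)).astype(np.uint8),bd); print(n,"dock",len(b),rect(onplane(c,b,.034)))
    w=biggest(((S<60)&(V>130)).astype(np.uint8),(bd[0]+12,bd[1]+12,bd[2]-14,bd[3]-14)); print("tile",len(w),rect(onplane(c,w,.04)))
    o=biggest(((H>5)&(H<22)&(S>130)&(V>60)).astype(np.uint8),bo); P=cloud(c,o)
    for lo,hi in((.058,.08),(.03,.043)):
        q=P[(P[:,2]>lo)&(P[:,2]<hi)]; print(lo,len(q),rect(q) if len(q)>3 else 0, np.round(q.mean(0),4))
    print("z hist",np.histogram(P[:,2],np.arange(0,.09,.01))[0])
    a=cv2.resize(c["color"][bd[1]:bd[3],bd[0]:bd[2]],None,fx=4,fy=4,interpolation=2); d=cv2.resize(c["color"][bo[1]:bo[3],bo[0]:bo[2]],None,fx=6,fy=6,interpolation=2)
    W=np.zeros((450,800,3),np.uint8); W[:min(450,a.shape[0]),:a.shape[1]]=a[:450]; hh=min(450,d.shape[0]); ww=min(800-a.shape[1],d.shape[1]); W[:hh,a.shape[1]:a.shape[1]+ww]=d[:hh,:ww]
    cv2.imwrite(f"pics/{n}crop.png",W[:,:,::-1])
c=dict(np.load("pics/top0.npz"))
print(onplane(c,[(268,190),(324,161),(206,223),(416,100),(535,292)],.08).round(3))
E
```

```text
top dock 1531 (array([480.7,  38.4]), array([167.3, 105.9]), 76.4)
tile 1205 (array([488.9,  40.4]), array([73.9, 84.8]), 76.3)
0.058 99 (array([475.3, 287.1]), array([10. , 33.8]), 73.3) [0.4759 0.2867 0.0681]
0.03 124 (array([475.1, 286.6]), array([17.6, 55.5]), 72.8) [0.4775 0.2836 0.036 ]
z hist [  0   0   1 122   2   1  89  10]
side dock 806 (array([501. ,  40.3]), array([190.6, 101.6]), 76.7)
tile 1627 (array([489.4,  41.9]), array([79.2, 88.5]), 76.6)
0.058 257 (array([475.2, 288.9]), array([14.6, 34.2]), 73.1) [0.4763 0.2902 0.0658]
0.03 426 (array([475.4, 289. ]), array([21.8, 60.4]), 71.9) [0.4784 0.2921 0.0355]
z hist [ 88 166 178 388 101  87 246   0]
[[ 0.689  0.205  0.08 ]
 [ 0.738  0.097  0.08 ]
 [ 0.634  0.323  0.08 ]
 [ 0.852 -0.094  0.08 ]
 [ 0.461 -0.267  0.08 ]]
```

View pics/topcrop.png

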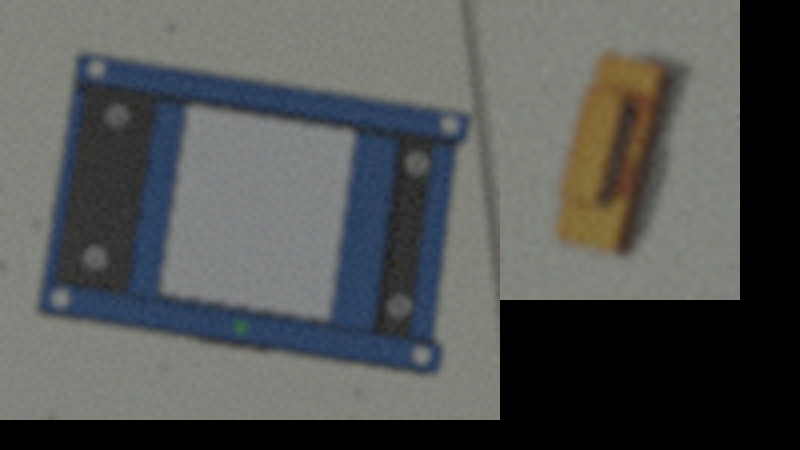

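View pics/sidecrop.png

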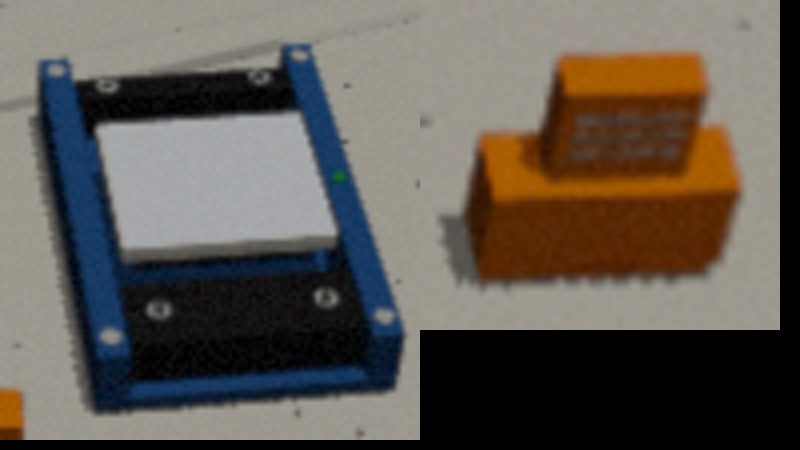

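The crops show four corner screws, which give the dock centre. In the top crop they are at (95,68), (450,125), (60,297) and (422,355). In the side crop they are at (56,71), (298,56), (110,337) and (384,317). I'll combine these into a dock frame, then grasp the spacer.

```bash
python3 - <<'E'
from h import *
def ang(a,b): d=b-a; return round(float(np.degrees(np.arctan2(d[1],d[0]))),2), round(float(np.hypot(*d[:2])),4)
for n,off,p in(("top",(300,240),[(95,68),(450,125),(60,297),(422,355)]),("side",(295,145),[(110,337),(56,71),(384,317),(298,56)])):
    # order: front(+x)left(+y), front right, back left, back right
    c=dict(np.load(f"pics/{n}0.npz")); uv=(np.array(p)+.5)/4-.5+np.array(off)
    P=onplane(c,uv,.034); print(n,P.mean(0).round(4),"x:",ang(P[2],P[0]),ang(P[3],P[1]),"y:",ang(P[1],P[0]),ang(P[3],P[2]))
    cen=P.mean(0); 
    if n=="top":
        q={"tileR":([(357,130),(330,322)],.04),"tileL":([(187,105),(161,295)],.04),"railtop?":([(393,140),(374,332)],.034),"railfloor?":([(393,140),(374,332)],.010)}
    else:
        q={"tileR":([(96,124),(300,113)],.04),"tileL":([(125,248),(337,236)],.04),"railfloor":([(85,118),(296,105)],.010),"thick_in_top":([(130,280),(352,268)],.034)}
    a=np.radians(-13.4); ey=np.array([-np.sin(a),np.cos(a),0]);ex=np.array([np.cos(a),np.sin(a),0])
    for k,(uv,z) in q.items():
        W=onplane(c,(np.array(uv)+.5)/4-.5+np.array(off),z)-cen; print(k,(W@ey).round(4),(W@ex).round(4))
E
python3 - <<'E'
from rig import env
import numpy as np
# move above spacer and look at reach
y=np.radians(-17.0)
def R(a): return np.array([[np.cos(a),np.sin(a),0],[np.sin(a),-np.cos(a),0],[0,0,-1.]])
for nm,p,a in(("sp",(.4752,.288),y),("gap",(.4767,-.0105),np.radians(-13.4))):
  for f in(0,np.pi):
    print(nm,f,env.ik([*p,.18],R(a+f)),env.ik([*p,.05],R(a+f)))
E
```

```text
top [0.4898 0.0402 0.034 ] x: (-13.18, 0.1096) (-13.39, 0.1095) y: (76.4, 0.171) (76.46, 0.1706)
tileR [-0.0409 -0.04  ] [ 0.0441 -0.0468]
tileL [0.0401 0.0392] [ 0.0433 -0.0467]
railtop? [-0.0593 -0.0618] [ 0.0431 -0.0479]
railfloor? [-0.0632 -0.0658] [ 0.047  -0.0463]
side [0.4894 0.0401 0.034 ] x: (-13.51, 0.1102) (-13.38, 0.1095) y: (76.48, 0.17) (76.72, 0.1702)
tileR [-0.0392 -0.0377] [ 0.0435 -0.0454]
tileL [0.0405 0.0423] [ 0.0428 -0.0446]
railfloor [-0.0803 -0.08  ] [ 0.0417 -0.055 ]
thick_in_top [0.0532 0.0555] [ 0.0424 -0.0486]
sp 0 [ 4.02934717e-01  1.07888321e-01  1.77223948e+00 -4.44089210e-16
  1.26146485e+00  2.27043702e+00] [ 4.02934717e-01  2.76566640e-01  1.84981216e+00 -4.44089210e-16
  1.01521386e+00  2.27043702e+00]
sp 3.141592653589793 [ 4.02934717e-01  1.07888321e-01  1.77223948e+00 -4.44089210e-16
  1.26146485e+00 -8.71155637e-01] [ 4.02934717e-01  2.76566640e-01  1.84981216e+00 -4.44089210e-16
  1.01521386e+00 -8.71155637e-01]
gap 0 [-1.87622302e-01 -8.53211735e-02  1.96722109e+00 -4.44089210e-16
  1.25969274e+00  1.61704814e+00] [-1.87622302e-01  1.04972952e-01  2.05233519e+00 -4.44089210e-16
  9.84284512e-01  1.61704814e+00]
gap 3.141592653589793 [-1.87622302e-01 -8.53211735e-02  1.96722109e+00 -4.44089210e-16
  1.25969274e+00 -1.52454451e+00] [-1.87622302e-01  1.04972952e-01  2.05233519e+00 -4.44089210e-16
  9.84284512e-01 -1.52454451e+00]
```

```bash
cat >> h.py <<'E'
def R(a): return np.array([[np.cos(a),np.sin(a),0],[np.sin(a),-np.cos(a),0],[0,0,-1.]])
A=np.radians(-13.4); DC=np.array([.4896,.0402]); EX=np.array([np.cos(A),np.sin(A)]); EY=np.array([-np.sin(A),np.cos(A)])
def dock(x,y,z): return [*(DC+x*EX+y*EY),z]
E
python3 - <<'E'
from rig import env,viewer
from h import *
def st(m):
    s=env.get_state(); print(m,round(s["time_s"],2),s["position"].round(4) if hasattr(s["position"],"round") else s["position"],np.round(s["force"],2),s["opening"],s["gripper_force"])
r=R(np.radians(-17)+np.pi)
env.set_gripper(.06)
env.move_pose([.4752,.288,.15],r); st("above")
env.servo_line([.4752,.288,.058],speed=.08); st("down")
env.set_gripper(0.0,20); st("grip")
env.servo_line([.4752,.288,.19],speed=.12); st("lift")
env.move_pose(dock(0,-.0525,.19),R(A+np.pi))
env.servo_line(dock(0,-.0525,.115),speed=.1); env.hold(.2); st("hover")
for n in("top","side"):
    c=viewer.read_camera(n); cv2.imwrite(f"pics/{n}1.png",c["color"][:,:,::-1]); np.savez(f"pics/{n}1.npz",**{k:np.asarray(v) for k,v in c.items()})
a,b=[cv2.imread(f"pics/{n}1.png") for n in("top","side")]
cv2.imwrite("pics/hov.png",np.hstack([cv2.resize(a[180:380,280:480],(400,400),interpolation=2),cv2.resize(b[90:290,240:440],(400,400),interpolation=2)]))
E
```

```text
above 2.3 [0.4751 0.2889 0.1504] [-0.75  0.48  0.8 ] 0.059886226862727626 0.0
down 3.6 [0.4758 0.2882 0.0587] [0.41 0.18 0.2 ] 0.05982472262585395 0.0
grip 4.46 [0.4752 0.288  0.058 ] [ 0.37  0.41 -0.65] 0.011861674537675893 19.999860324896872
lift 5.71 [0.4746 0.2877 0.1889] [-0.42  0.83 -0.65] 0.011438278225468314 19.99990404525306
hover 7.96 [ 0.478  -0.011   0.1158] [-0.21  0.07  0.33] 0.012218531425414738 19.99982018081937
```

View pics/hov.png

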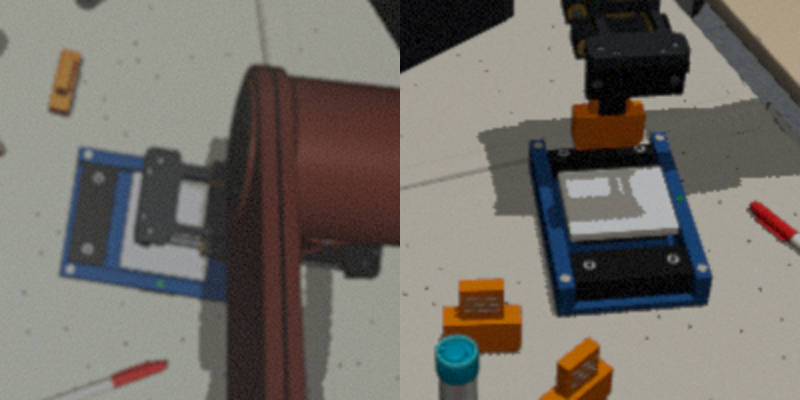

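The spacer is held upright over the wide gap at about (610,125) in the side half of the picture. The arm hides it from the top camera. I'll check the lateral bias on its near face, then lower it in steps while watching the force.

Run:
```python
from rig import env,viewer
from h import *
c=dict(np.load("pics/side1.npz")); H,S,V=cv2.split(cv2.cvtColor(c["color"],cv2.COLOR_RGB2HSV))
o=biggest(((H>3)&(H<22)&(S>130)&(V>60)).astype(np.uint8),(320,130,370,170)); P=cloud(c,o); P[:,:2]-=DC
D=np.c_[P[:,:2]@EX,P[:,:2]@EY,P[:,2]]; q=D[(D[:,2]>.065)&(D[:,2]<.089)]
print(len(q),"face y med",np.median(q[:,1]).round(4),"slope x",np.polyfit(q[:,0],q[:,1],1).round(4),"x range",np.percentile(q[:,0],[1,99]).round(4),"z",np.percentile(D[:,2],[1,99]).round(4))
f0=np.array(env.get_state()["force"])
for z in(.100,.094,.088,.082,.076,.072,.069):
    env.servo_line(dock(0,-.0525,z),speed=.04); s=env.get_state(); f=np.array(s["force"])-f0
    print(z,np.round(s["position"],4),f.round(2),np.round(s["ft_torque"],2))
    if abs(f[2])>6 or np.hypot(f[0],f[1])>6: print("stop");break
print(s["time_s"])
```

```text
400 face y med -0.0432 slope x [-0.0153 -0.0434] x range [-0.0283  0.0305] z [0.0588 0.1046]
0.1 [ 0.4772 -0.0108  0.0996] [-0.1  -0.05 -0.58] [0.02 0.04 0.03]
0.094 [ 0.4771 -0.0108  0.0936] [ 1.67 -0.15  0.73] [ 0.04  0.02 -0.01]
0.088 [ 0.4771 -0.0108  0.0876] [0.54 0.87 0.78] [-0.01 -0.03  0.04]
0.082 [ 0.4771 -0.0108  0.0816] [ 0.96 -0.78  0.63] [ 0.02  0.03 -0.04]
0.076 [ 0.4771 -0.0108  0.0756] [ 0.52 -0.88  0.19] [-0.   -0.02  0.02]
0.072 [ 0.4772 -0.0108  0.0717] [0.35 0.25 0.24] [0.03 0.04 0.03]
0.069 [ 0.4773 -0.0108  0.0688] [0.12 0.09 0.09] [ 0.03  0.   -0.03]
10.2833
```

Run:
```python
from rig import env,viewer
from h import *
env.servo_line(dock(0,-.0525,.0672),speed=.03); print(np.round(env.get_state()["force"],2))
env.set_gripper(.035); env.hold(.4)
env.servo_line(dock(0,-.0525,.14),speed=.12)
env.move_pose(dock(0,0,.14),R(A+np.pi)); env.set_gripper(0.0,10)
env.move_pose(dock(-.16,.14,.22),R(A+np.pi)); print(env.get_state()["time_s"])
for n in("top","side"):
    c=viewer.read_camera(n); cv2.imwrite(f"pics/{n}2.png",c["color"][:,:,::-1]); np.savez(f"pics/{n}2.npz",**{k:np.asarray(v) for k,v in c.items()})
H,S,V=cv2.split(cv2.cvtColor(c["color"],cv2.COLOR_RGB2HSV))
o=biggest(((H>3)&(H<22)&(S>130)&(V>60)).astype(np.uint8),(295,120,400,230)); P=cloud(c,o); P[:,:2]-=DC
D=np.c_[P[:,:2]@EX,P[:,:2]@EY,P[:,2]]; print("z pct",np.percentile(D[:,2],[1,90,98]).round(4),"x",np.percentile(D[:,0],[1,99]).round(4),"y",np.percentile(D[:,1],[1,50,99]).round(4))
b=cv2.imread("pics/side2.png"); a=cv2.imread("pics/top2.png")
cv2.imwrite("pics/rel.png",np.hstack([cv2.resize(a[230:350,300:420],(400,400),interpolation=2),cv2.resize(b[120:260,280:420],(400,400),interpolation=2)]))
```

```text
[-1.39  1.12  3.96]
14.5083
z pct [0.0335 0.0771 0.0787] x [-0.0332  0.0302] y [-0.0678 -0.0473 -0.0406]
```

View pics/rel.png

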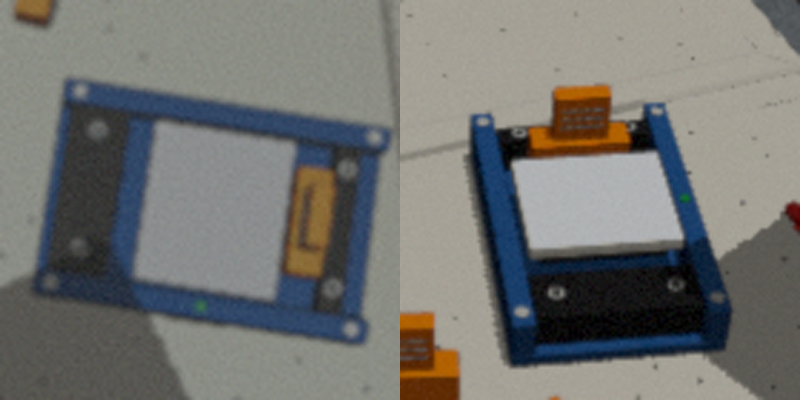

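The spacer stands home at about (310,222) in the top half of the picture. Its tab top reads 0.078 m, as it should, and the tile is centred and untouched. Now I'll press the tile.

Run:
```python
from rig import env,viewer
from h import *
env.move_pose(dock(0,0,.14),R(A+np.pi)); env.servo_line(dock(0,0,.07),speed=.08); env.hold(.2)
F=lambda: np.mean([(env.hold(.03),np.array(env.get_state()["force"]))[1] for _ in range(6)],0)
f0=F()
for z in np.r_[.060,np.arange(.057,.0445,-.001)]:
    env.servo_line(dock(0,0,z),speed=.03); f=F()-f0
    print(round(z,4),np.round(env.get_state()["position"],4),f.round(2))
    if f[2]>11: break
print(env.get_state()["time_s"])
```

```text
0.06 [0.4896 0.0402 0.06  ] [-0.31 -0.2   0.41]
0.057 [0.49   0.0402 0.0573] [ 0.3  -0.03  2.71]
0.056 [0.49   0.0402 0.0562] [ 1.74 -0.01  3.52]
0.055 [0.4899 0.0402 0.0552] [ 2.43 -0.15  4.01]
0.054 [0.4898 0.0402 0.0541] [ 2.75 -0.1   4.67]
0.053 [0.4899 0.0402 0.0534] [ 2.15 -0.04  7.33]
0.052 [0.4899 0.0402 0.0533] [-1.87 -0.18 15.41]
20.325
```

Run:
```python
from rig import env,viewer
from h import *
env.hold(.5); c=viewer.read_camera("side"); cv2.imwrite("pics/press.png",cv2.resize(c["color"][120:260,280:420],(560,560),interpolation=2)[:,:,::-1]); print(env.get_state()["force"])
```

```text
[-2.01387593  0.50447546 15.18965055]
```

View pics/press.png

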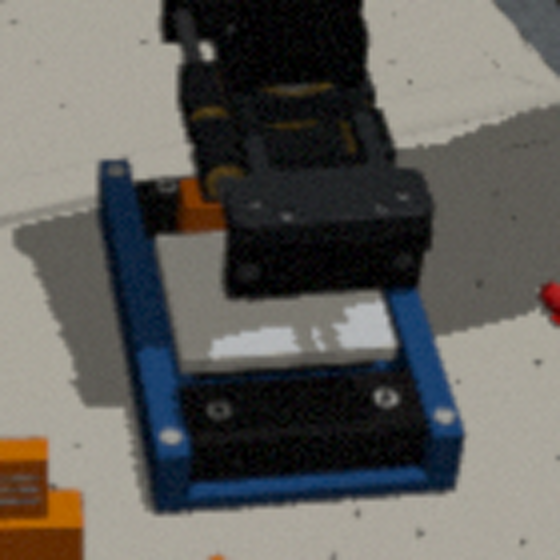

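The tile is level with the frame, its near edge at about (290,360). The spacer is still in place at (200,205), and the push is steady at 15 N. I'm handing it in.

```bash
python3 -c "
from rig import env
print(env.hand_in())"
```

```text
the job is handed in; nothing more can be done
None
```

The job is handed in, but the verdict was not shown: the spacer stands home in the wide gap, let go, and the fingertips are holding the tile pressed against its hard stop, flush with the frame, at about 15 N.

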